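# Clamp the walnut jar shut

### The job

Close up the open walnut jar that leans in its wooden stand: put its own white lid squarely on the mouth with the tall grip rib towards the lever, swing the wire bail over until its crossbar lies in the lid's groove, then press the wire lever down over centre so that it stays down and the lid is clamped. Leave the rest of the pantry things where they are.

Things in the scene. Friction and masses are not known exactly. Their poses are not given: they have to be found in the camera images.
- jar: Open clear-glass jar of walnuts, 100 mm diameter, 170 mm long, neck 60 mm outside, 52 inside, fixed in a fixed wooden stand. It leans 30 degrees from vertical towards its lever side, turned up to 20 degrees from world -x. Origin: mouth centre on the glass rim (its rubber gasket reaches 3 mm higher). z: out of the mouth along the jar's axis; -x: front, the lower side with the lever; +x: back, the bail's side
- lid: The jar's own loose white porcelain lid, about 160 g, lying right way up. Flange 66 mm diameter, 6 thick; under it a plug 47 mm diameter, 8 deep, for the neck. Origin: centre of the flange's underside (8 mm over the counter at first; at jar z = +3 mm, up to 2.5 mm off centre, when fitted). z: up. On top a saddle 27 mm in x and 34 mm in y (ends at y = +-17). Fitted right, its axes lie along the jar's
- lid_groove (a point): Middle of the floor of the groove across the lid's saddle, (0, 0, 24) mm in the lid's frame. The groove runs along the lid's y, 9 mm wide (x = -4.5 to 4.5), for the bail's crossbar. On its +x side a low lip, x = 4.5 to 9, top at z = 25.5
- lid_rib (a point): Middle of the top of the lid's tall grip rib, (-11.5, 0, 38) mm in the lid's frame: x = -18.5 to -4.5, 34 mm long in y, rising from the flange (z = 6). It goes on the lever's side and stops the bail
- lever (a joint): Wire lever of the clasp (rad): a U of 5 mm steel wire pivoted at both sides of the jar's neck, axis parallel to the jar's y through (0, 0, -28) mm of the jar. 0 = raised; starts within 0.05 of it; grows as it is pressed down round the jar's front; 1.48 = stop, fully down. Dead centre 1.26: beyond it the clamped bail holds it down. Needs about 2 N at the crossbar; stays where it is left
- lever_bar (a point): Middle of the lever's crossbar, straight 5 mm wire 90 mm long, parallel to the jar's y, 62 mm from the pivot axis. In the jar's frame at (-42, 0, 17) mm raised, (-62, 0, -28) half way, (-49, 0, -66) fully down, just clear of the glass. The arms run at y = +-45 mm
- bail (a joint): Angle of the wire bail to the lever (rad). With the lever raised: 0 = arms along the jar's axis, negative = tipped back (+x of the jar); starts at -1.25 to -1.0; about -0.11 to -0.2 when over the groove. Its eyelets ride on the lever, at (-11.4, +-40, -31.7) mm of the jar with the lever raised. Light (30 g), stays where it is left. About -1.4 with the lever fully down and the lid clamped
- bail_bar (a point): Middle of the bail's crossbar, straight 5 mm steel wire 80 mm long, parallel to the jar's y, 67.7 mm from its eyelets; arms at y = +-40 mm. With the lever raised it passes about 2 mm over the lid's low lip, is stopped by the rib and stands about 4 mm above the groove's floor; pressing the lever pulls it down
- gasket (a joint): How far the black rubber gasket on the rim is squeezed (m): 0 = free, 0.001 to 0.002 with the lid clamped, 0.0025 at most
- jar_stand: The open jar's fixed wooden stand, 155 mm in x, 136 mm in y, two side cheeks 105 mm high. Origin: on the counter under its centre; -x is the front, where the jar leans
- shut_jar: The neighbouring jar of hazelnuts, fixed in the same kind of stand, same size and frame as jar, already clamped shut: it shows the finished state. Not to be used
- small_lid: Bystander: a smaller white lid with a round knob, 46 mm diameter, knob top 20 mm over the flange's underside (origin). It does not fit this jar
- ramekin: Bystander: white bowl, 84 mm wide, 45 mm high; origin under its centre
- spice_jar: Bystander: amber glass spice jar, 44 mm diameter, 95 mm high; origin under its centre
- tin: Bystander: food tin, 72 mm diameter, 85 mm high; origin under its centre
- wooden_spoon: Bystander: wooden spoon lying along its x, 260 mm long
- mug: Bystander: blue mug, 80 mm diameter, 85 mm high; origin under its centre
- scoop: Bystander: steel scoop lying along its x, 150 mm long, 41 mm high
Mind the look-alikes: they are no part of the job. Leave any purple look-alike of the lid alone.

How it is judged:
On the way, in this order (a step that is already met when the one before it is completed fails the run):
1. the lid lies square on the jar's mouth, rib towards the lever (x of lid in the frame of jar between -0.005 and 0.005 m and y of lid in the frame of jar between -0.005 and 0.005 m and z of lid in the frame of jar below 0.0055 m and angle between the z axis of lid and the z axis of jar, either way round below 0.08 rad and angle between the x axis of lid and the x axis of jar, either way round below 0.2 rad and x of lid_rib in the frame of jar below 0 m), for 0.2 s.
2. the bail's crossbar is over the lid, in its groove behind the rib (all of step 1 and x of bail_bar in the frame of lid between -0.005 and 0.005 m and z of bail_bar in the frame of lid between 0.0235 and 0.036 m), for 0.2 s.
3. the lever is down past centre and the gasket squeezed (all of step 2 and value of joint lever above 1.35 rad and value of joint gasket above 0.0006 m), for 0.2 s.
At the end, for the whole second after the job is handed in: Lid flat on the gasket, within 5 mm and 0.2 rad of square, rib on the lever side; bail crossbar in the lid's groove (within 5 mm); lever above 1.35 rad, staying down by itself; gasket squeezed over 0.6 mm; lid at rest; no loose bystander shifted over 40 mm (all of step 3 and linear speed of lid below 0.01 m/s); the robot touches nothing.
It fails at once if another loose thing on the counter is shifted by more than 40 mm (distance of any of small_lid, ramekin, spice_jar, tin, wooden_spoon, mug, scoop from where it was at the start of the episode above 0.04 m).
It also fails if it takes over 62 s, if anything falls off the work surface, if the arm or the gripper's body presses on something with over 40 N, if the wrist force passes 120 N, or if a joint passes its speed limit or range.

### The arm

A 6-joint arm with a two-finger parallel gripper is mounted at the origin on the work surface. World frame = base frame: x ahead of the robot, y to its left, z up, the work surface at z = 0. Lengths are in m, angles in rad, forces in N, time in s.
With the tool pointing down it reaches from about 0.275 to 0.725 m from the base axis. Payload 15.9 kg.
Tool frame: the origin (TCP) lies at the very end of the fingers, on their centre line; the grasp point (between the pads) lies 19 mm behind it (arm.grip_depth is the distance from the TCP to the grasp point, in m); z points along the fingers, y is the line along which they close (so a half turn about z gives the same grasp; the last joint's range is limited). The gripper opens to 85 mm and grips with 20 to 120 N. Pads are 22 mm wide; open, the fingers measure 114 mm over their backs; the gripper's body (76 mm by 85 mm) begins 54 mm behind the grasp point. The pads swing forward as they close: fully open they stand 13 mm farther back than shut.
Start: joints at [-1.144, 0.213, -0.034, 1.323, 0, 1.571], TCP at [0.207, -0.455, 0.231] pointing down, gripper open.
Joint ranges: [-2.98, 2.98], [-0.74, 1.72], [-1.14, 1.35], [-2.1, 2.04], [-1.57, 1.44], [-3.14, 3.14]. Speed limits (rad/s): [1.89, 1.89, 2.39, 2.57, 3.14, 3.14].

### API

Orientations are given as a rotation vector (axis times angle).
In Python, from bench import arm gives the robot as it stands.
- The arm moves only by the shell command python3 -m pendant 'ROWS' [FORCE]. ROWS is JSON, a list of rows, each a list of 5 numbers: the shift along the tool's x, y, z in m, then the turn about the tool's z in rad, then the finger opening in m, from 0 to 0.0854. In form: [[dx, dy, dz, turn, hand], ...]. A call has 1 to 12 rows; each row is the pose to reach, as a shift and turn from the pose commanded when the call began, along the tool's axes at that moment; what a row does not reach only later rows make up. A row lasts 1/8 s, in which the tool goes at most 62.5 mm and 10.7 degrees, less where a joint would pass 70% of its speed; a pose out of reach is approached as far as the arm can. A call with a gripper value outside its range is refused whole. The fingers move at their own pace and stop on an object; FORCE is the grip in N (left out, the last holds). Time passes only in rows, so rows that repeat a pose let the fingers close. It gives the time, the measured TCP pose, the force, the opening and the grip force at its end, in the units of the state.
- arm.get_obs(): the state, without advancing time (a new reading comes with each control period).
- arm.camera(name): name is "scene" or "top" or "wrist"; returns the picture (384x512x3 uint8, red, green, blue); there is no depth.
- arm.camera_params(name): a dict with "fx", "fy", "cx", "cy" (pixels), "k1" (the pictures are not rectified: a ray, as slopes to the right and down, at radius r is drawn at 1 + k1 r^2 times it, then the intrinsics apply), "extrinsics" (4x4, takes a point from camera to world coordinates). Camera axes: x right, y up, looking along -z (the intrinsics and any distortion apply to the point x, -y, -z); pixel columns grow to the right and rows downward; lengths in m; the calibration is good to about 2 mm. A picture is of the moment at which its call begins: read the wrist's pose just before it. camera_params takes no time and is no camera call; for the wrist camera it gives the pose at the moment of the call.
- arm.close_job(): hands the job in; it is judged then, once.
Trained networks look in the newest picture that a camera, given by its name, has taken for a name from the list of things; names that differ only in an ending like _2 or _b are one class to them, and where a whole thing is asked for, a point or a joint stands for the part that bears it (a point fixed in the world has none). Each returns a list of dicts, best first, with "confidence" (0 to 1); they miss things now and then, are a little off and sometimes report something else, mostly with a low value. They report only what shows in the picture. A call takes as long as a camera call. They do not tell look-alikes from the thing itself.
- arm.find_in(camera, label): "bbox" ([centre column, centre row, width, height] in pixels, round what is visible of it).
- arm.cut_out(camera, label): "pixels" (384x512 bool, what is visible of it) and "bbox" ([centre column, centre row, width, height] in pixels, round what is visible of it).
- arm.mark_of(camera, label): "pixel" ([column, row] in pixels: a listed point, or the origin of a listed thing).
The state is a dict: "time_s": time; "joints": joint angles; "qd": joint speeds; "effort": joint torques, N m; "position": TCP position; "eef_rot": TCP orientation; "contact_force": force on the tool from outside, world axes, zero at the start; "torque": the same for the moment, N m; "gripper_width": finger opening in m; "gripper_force": force on a finger pad.
Only numpy, scipy, OpenCV 4.12 (cv2) and the standard library are available. Lean on these libraries where they do the work, as an engineer would, in place of code of your own. Each camera call takes 0.05 s, during which the arm holds its last target. There are 200 camera calls.

## Working session

There is one attempt and no reset: what is moved stays moved. The work goes in short steps, Python scripts to look and compute and a shell command to move; the robot and the scene stay as the last step left them, time stands still between calls to the robot, and variables do not carry over. Pictures are saved under pics/ and viewed, at most 10 in all, crops included, and the job is handed in when it is done.

```bash
mkdir -p pics; cat > h.py <<'E'
import numpy as np, cv2
from bench import arm
from scipy.spatial.transform import Rotation as R
def ray(cam,px,P=None):
    P=P or arm.camera_params(cam)
    d=np.array([(px[0]-P["cx"])/P["fx"],(px[1]-P["cy"])/P["fy"]]); s=d.copy()
    for _ in range(20): s=d/(1+P["k1"]*(s@s))
    E=np.array(P["extrinsics"]); v=E[:3,:3]@np.array([s[0],-s[1],-1.]); return E[:3,3],v/np.linalg.norm(v)
def onz(cam,px,z,P=None):
    o,v=ray(cam,px,P); return o+v*(z-o[2])/v[2]
def proj(cam,X,P=None):
    P=P or arm.camera_params(cam); E=np.array(P["extrinsics"])
    c=(np.atleast_2d(X)-E[:3,3])@E[:3,:3]; s=np.c_[c[:,0],-c[:,1]]/-c[:,2:3]
    s=s*(1+P["k1"]*(s**2).sum(1,keepdims=True)); return s*[P["fx"],P["fy"]]+[P["cx"],P["cy"]]
def snap(cam,name):
    im=arm.camera(cam); cv2.imwrite(f"pics/{name}.png",im[:,:,::-1]); return im
E
python3 - <<'E'
from h import *
a=snap("scene","s0");b=snap("top","t0")
cv2.imwrite("pics/st.png",cv2.resize(np.vstack([a,b]),None,fx=.78,fy=.78)[:,:,::-1])
for c in("scene","top"):
    P=arm.camera_params(c);print(c,P["fx"],np.round(P["extrinsics"],3).tolist())
    for l in("lid","jar","shut_jar","lid_groove","lid_rib","lever_bar","bail_bar","small_lid","jar_stand"):
        print(l,[(np.round(d["pixel"]).tolist(),round(d["confidence"],2)) for d in arm.mark_of(c,l)])
print(arm.get_obs())
E
```

```text
scene 352.38235379656317 [[-0.657, -0.57, 0.492, 1.115], [0.753, -0.511, 0.414, 0.488], [0.015, 0.643, 0.766, 1.031], [0.0, 0.0, 0.0, 1.0]]
lid [([268.0, 203.0], 0.74), ([250.0, 217.0], 0.71), ([233.0, 239.0], 0.54), ([284.0, 184.0], 0.49)]
jar [([331.0, 228.0], 0.73)]
shut_jar []
lid_groove [([251.0, 213.0], 0.69), ([265.0, 195.0], 0.68), ([284.0, 180.0], 0.62)]
lid_rib [([283.0, 179.0], 0.73), ([270.0, 194.0], 0.67), ([254.0, 211.0], 0.59), ([375.0, 291.0], 0.43)]
lever_bar [([363.0, 244.0], 0.69), ([342.0, 220.0], 0.49), ([370.0, 290.0], 0.24)]
bail_bar [([321.0, 230.0], 0.54)]
small_lid [([229.0, 240.0], 0.42)]
jar_stand [([305.0, 272.0], 0.69), ([268.0, 195.0], 0.6), ([342.0, 218.0], 0.6)]
top 386.5472618895643 [[0.017, 0.996, -0.087, 0.463], [-1.0, 0.018, 0.018, 0.008], [0.019, 0.087, 0.996, 1.216], [0.0, 0.0, 0.0, 1.0]]
lid [([254.0, 196.0], 0.85), ([257.0, 263.0], 0.78), ([256.0, 231.0], 0.6)]
jar [([149.0, 202.0], 0.67), ([167.0, 188.0], 0.56)]
shut_jar [([140.0, 261.0], 0.68), ([345.0, 207.0], 0.58), ([147.0, 216.0], 0.18)]
lid_groove [([260.0, 231.0], 0.93), ([262.0, 265.0
[... 307 characters left out ...]
ime_s': 1.0, 'joints': array([-1.14402184e+00,  2.12863610e-01, -3.43747814e-02,  1.32347568e+00,
       -1.52917518e-05,  1.57080599e+00]), 'qd': array([ 1.35549071e-03,  3.31607832e-04, -1.44353985e-03,  1.10470526e-03,
        1.65558520e-04, -5.11360816e-05]), 'effort': array([-2.18372108e-03, -6.85975885e+01,  4.87333488e+01,  1.38456468e-03,
       -8.94730647e-05,  1.59146782e-05]), 'position': array([ 0.2069678 , -0.45516321,  0.23133405]), 'eef_rot': array([3.07026031e+00, 6.65267327e-01, 3.88644567e-06]), 'contact_force': array([ 0.41611336,  0.4912428 , -0.24955343]), 'torque': array([0.03128154, 0.02808263, 0.05183138]), 'gripper_force': 0.0, 'gripper_width': 0.08584666386202305}
```

View pics/st.png

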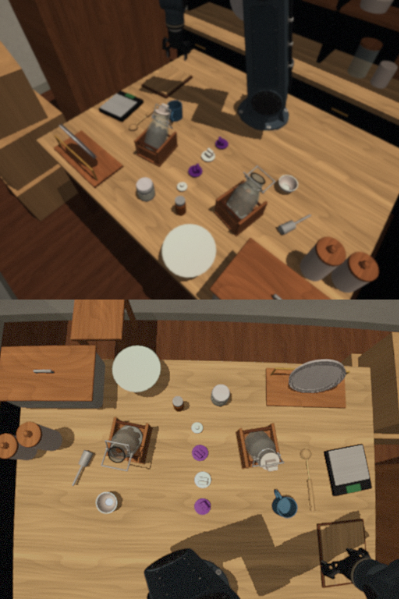

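```bash
python3 - <<'E'
from h import *
b=cv2.imread("pics/t0.png");a=cv2.imread("pics/s0.png")
c=cv2.resize(b[175:285,215:300],None,fx=5,fy=5,interpolation=2)[:550,:340]
d=cv2.resize(b[145:235,115:215],None,fx=4.4,fy=3.0,interpolation=2)
e=cv2.resize(a[195:305,265:375],None,fx=4,fy=2.5,interpolation=2)
c=cv2.resize(b[180:280,220:300],(340,425)); d=cv2.resize(b[145:245,115:215],(425,425))
cv2.imwrite("pics/c0.png",np.hstack([c,d]))
for p,z in(((257,231),.03),((254,196),.03),((257,263),.03),((150,196),.25)):print(p,onz("top",p,z).round(3))
E
```

```text
(257, 231) [ 0.452 -0.014  0.03 ]
(254, 196) [ 0.559 -0.003  0.03 ]
(257, 263) [ 0.354 -0.016  0.03 ]
(150, 196) [0.536 0.26  0.25 ]
```

View pics/c0.png

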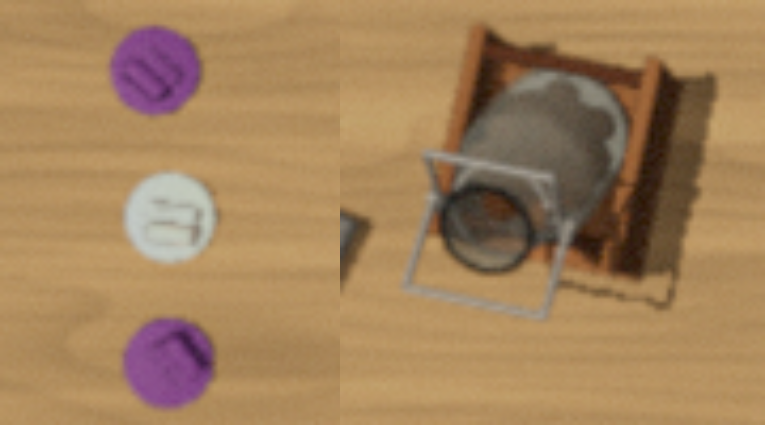

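```bash
python3 - <<'E'
from h import *
o=arm.get_obs();T=R.from_rotvec(o["eef_rot"]).as_matrix();print(T.round(3))
P=arm.camera_params("wrist");E=np.array(P["extrinsics"]);print(P["fx"],(T.T@(E[:3,3]-o["position"])).round(3),(T.T@E[:3,:3]).round(3))
# tool yaw to make tool y along world y (down-pointing): tool x = ?
print("lid tgt shift for TCP (0.44,-0.014,.2):",T.T@(np.array([.44,-.014,.25])-o["position"]))
E
```

```text
[[ 0.91   0.414  0.   ]
 [ 0.414 -0.91  -0.   ]
 [-0.     0.    -1.   ]]
315.8223101742915 [ 0.066  0.001 -0.143] [[-0.     0.965  0.263]
 [ 1.     0.     0.   ]
 [ 0.     0.263 -0.965]]
lid tgt shift for TCP (0.44,-0.014,.2): [ 0.39474096 -0.30513505 -0.01869708]
```

```bash
python3 -m pendant '[[0.02,-0.06,-0.05,0.1,0.07],[0.07,-0.11,-0.05,0.25,0.07],[0.12,-0.16,-0.05,0.4,0.07],[0.17,-0.21,-0.05,0.43,0.07],[0.23,-0.25,-0.04,0.43,0.07],[0.29,-0.28,-0.03,0.43,0.07],[0.34,-0.3,-0.02,0.43,0.07],[0.39,-0.305,-0.02,0.43,0.07],[0.39,-0.305,-0.02,0.43,0.07],[0.39,-0.305,-0.02,0.43,0.07]]'
python3 - <<'E'
from h import *
o=arm.get_obs();T=R.from_rotvec(o["eef_rot"]).as_matrix();print(o["position"],T.round(3))
P=arm.camera_params("wrist");im=snap("wrist","w1")
for l in("lid","lid_groove","lid_rib"):
    for d in arm.mark_of("wrist",l):
        z={"lid":.008,"lid_groove":.032,"lid_rib":.046}[l]
        print(l,np.round(d["pixel"],1),round(d["confidence"],2),onz("wrist",d["pixel"],z,P).round(4))
cv2.imwrite("pics/w1b.png",cv2.resize(im,None,fx=1.4,fy=1.4)[:,:,::-1])
E
```

```text
time_s: 2.25
position: [0.4368, -0.0143, 0.2505]
eef_rot: [-3.141, 0.0, 0.002]
contact_force: [-1.2, -1.2, -0.6]
gripper_width: 0.0698
gripper_force: 0.0
[ 0.43684557 -0.01432226  0.25053402] [[ 1.    -0.    -0.001]
 [-0.    -1.     0.   ]
 [-0.001 -0.    -1.   ]]
lid [260.5  58.7] 0.83 [ 0.5575 -0.0126  0.008 ]
lid [271.9 231.2] 0.81 [ 0.3467 -0.0271  0.008 ]
lid_groove [260.6  54.8] 0.95 [ 0.5581 -0.0129  0.032 ]
lid_groove [268.2 153. ] 0.89 [ 0.4526 -0.0214  0.032 ]
lid_groove [271.6 239.5] 0.78 [ 0.3455 -0.0261  0.032 ]
lid_rib [278.6 231.3] 0.89 [ 0.3621 -0.0338  0.046 ]
lid_rib [252.5  59.4] 0.88 [ 0.5516 -0.0046  0.046 ]
lid_rib [268.1 167.3] 0.57 [ 0.4386 -0.0211  0.046 ]
```

View pics/w1b.png

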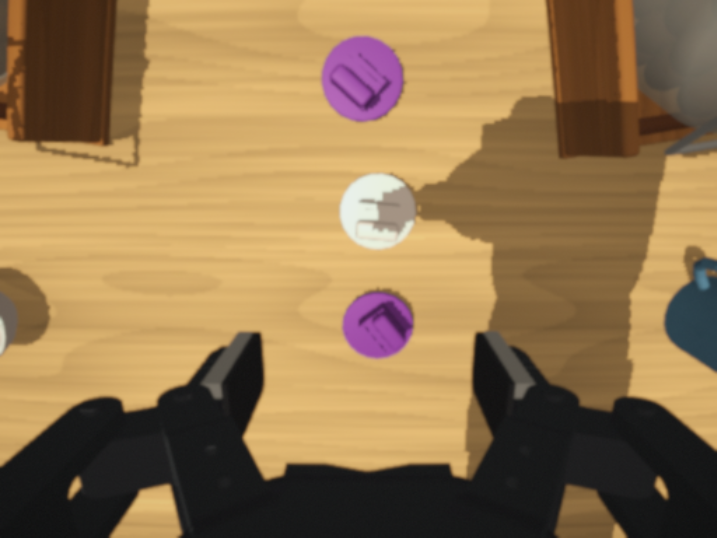

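```bash
python3 -m pendant '[[0.004,0.004,0.05,0.1,0.06],[0.007,0.006,0.1,0.1,0.06],[0.007,0.006,0.13,0.1,0.06],[0.007,0.006,0.13,0.1,0.06]]' 25
python3 - <<'E'
from h import *
o=arm.get_obs();print(o["position"])
P=arm.camera_params("wrist");im=snap("wrist","w2")
for l in("lid_groove","lid_rib"):
    for d in arm.mark_of("wrist",l):
        z={"lid":.008,"lid_groove":.032,"lid_rib":.046}[l]
        print(l,np.round(d["pixel"],1),round(d["confidence"],2),onz("wrist",d["pixel"],z,P).round(4))
h=cv2.cvtColor(im,cv2.COLOR_RGB2HSV);
for d in arm.cut_out("wrist","lid"):
    m=d["pixels"];hs=h[m].mean(0);y,x=np.nonzero(m);print(hs.round(),d["bbox"],onz("wrist",d["bbox"][:2],.014,P).round(4))
cv2.imwrite("pics/w2b.png",cv2.resize(im[60:300,130:400],None,fx=2.2,fy=2.2)[:,:,::-1])
E
```

```text
time_s: 2.95
position: [0.4398, -0.0359, 0.1203]
eef_rot: [-3.127, 0.138, 0.004]
contact_force: [-0.0, -0.6, 1.4]
gripper_width: 0.06
gripper_force: 0.0
[ 0.43975343 -0.0359431   0.1202948 ]
lid_groove [261.7 305.4] 0.9 [ 0.3452 -0.0265  0.032 ]
lid_groove [206.7  34.1] 0.8 [ 0.5576 -0.0081  0.032 ]
lid_groove [244.6 182.4] 0.68 [ 0.4529 -0.0232  0.032 ]
lid_rib [193.5  39.7] 0.8 [ 0.5521 -0.0014  0.046 ]
lid_rib [266.2 305.1] 0.76 [ 0.355  -0.0311  0.046 ]
lid_rib [244.5 206.6] 0.57 [ 0.4383 -0.0225  0.046 ]
[ 33.  33. 203.] [245.4, 176.8, 88.9, 82.0] [ 0.4532 -0.0227  0.014 ]
[147. 124. 166.] [213.2, 41.4, 86.9, 82.7] [ 0.5562 -0.0094  0.014 ]
[144. 139. 141.] [261.0, 289.8, 70.4, 65.1] [ 0.349  -0.0259  0.014 ]
```

View pics/w2b.png

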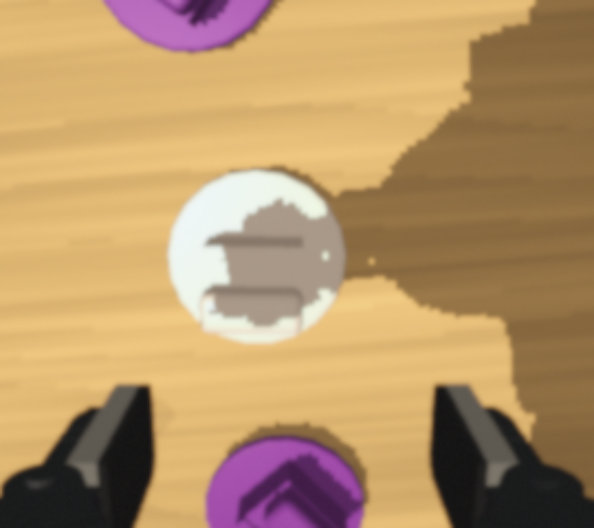

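```bash
python3 -m pendant '[[0.003,-0.0145,0.02,0,0.06],[0.003,-0.0145,0.04,0,0.06],[0.003,-0.0145,0.05,0,0.06],[0.003,-0.0145,0.05,0,0.06]]' 25
python3 - <<'E'
from h import *
o=arm.get_obs();print(o["position"],o["joints"],o["qd"].round(3))
E
```

```text
time_s: 3.65
position: [0.4453, -0.0288, 0.0718]
eef_rot: [-3.121, 0.119, -0.001]
contact_force: [0.3, 0.1, 0.6]
gripper_width: 0.0597
gripper_force: 0.0
[ 0.44527398 -0.02879065  0.07180606] [-0.07731618  0.20138152 -0.47011358  0.89937072  0.01802364  3.14057657] [ 0.    -0.012  0.016  0.015  0.002 -0.   ]
```

```bash
python3 -m pendant '[[0,0,-0.03,-0.18,0.06],[0,0,-0.05,-0.36,0.06],[0,0,-0.05,-0.54,0.06],[0,0,-0.05,-0.72,0.06],[0,0,-0.05,-0.9,0.06],[0,0,-0.05,-1.08,0.06],[0,0,-0.05,-1.26,0.06],[0,0,-0.05,-1.44,0.06],[0,0,-0.05,-1.62,0.06],[0,0,-0.05,-1.8,0.06],[0,0,-0.05,-1.98,0.06],[0,0,-0.05,-2.16,0.06]]'; python3 -m pendant '[[0,0,0,-0.18,0.06],[0,0,0,-0.36,0.06],[0,0,0,-0.54,0.06],[0,0,0,-0.72,0.06],[0,0,0,-0.9,0.06],[0,0,0,-0.98,0.06],[0,0,0,-0.98,0.06]]'
python3 - <<'E'
from h import *
o=arm.get_obs();T=R.from_rotvec(o["eef_rot"]).as_matrix();print(o["position"],o["joints"].round(3),np.arctan2(T[1,0],T[0,0]))
P=arm.camera_params("wrist");im=snap("wrist","w3")
for l in("lid_groove","lid_rib"):
    for d in arm.mark_of("wrist",l):
        z={"lid":.008,"lid_groove":.032,"lid_rib":.046}[l]
        print(l,np.round(d["pixel"],1),round(d["confidence"],2),onz("wrist",d["pixel"],z,P).round(4))
g=np.array([.453,-.0225,0]);x=np.array([np.cos(-.08),np.sin(-.08),0])
t=g-.009*x;t[2]=.016;print("shift",(T.T@(t-o["position"])).round(4))
E
```

```text
time_s: 5.15
position: [0.4457, -0.0298, 0.1227]
eef_rot: [-1.574, -2.711, -0.026]
contact_force: [0.1, -0.9, 1.2]
gripper_width: 0.0598
gripper_force: 0.0
time_s: 6.02
position: [0.4456, -0.0297, 0.1224]
eef_rot: [0.123, 3.137, 0.028]
contact_force: [-0.5, 0.7, 0.1]
gripper_width: 0.0598
gripper_force: 0.0
[ 0.44561765 -0.02974664  0.12241783] [-7.900e-02  1.550e-01 -3.870e-01  1.027e+00  1.800e-02 -1.000e-03] 3.063104941733762
lid_groove [293.5 320.2] 0.86 [ 0.5594 -0.0106  0.032 ]
lid_groove [270.6 203.1] 0.76 [ 0.4513 -0.0229  0.032 ]
lid_groove [260.5  58.4] 0.72 [ 0.3466 -0.0223  0.032 ]
lid_rib [244.1  63.7] 0.95 [ 0.3509 -0.0335  0.046 ]
lid_rib [272.4 194.9] 0.61 [ 0.4409 -0.0214  0.046 ]
lid_rib [306.7 321.7] 0.56 [ 0.5511 -0.0009  0.046 ]
shift [0.0023 0.0059 0.1065]
```

```bash
python3 -m pendant '[[0.002,0.006,0.03,0,0.06],[0.002,0.006,0.06,0,0.06],[0.002,0.006,0.085,0,0.06],[0.002,0.006,0.1065,0,0.06],[0.002,0.006,0.1065,0,0.06],[0.002,0.006,0.1065,0,0.03],[0.002,0.006,0.1065,0,0.03],[0.002,0.006,0.1065,0,0.03],[0.002,0.006,0.1065,0,0.03],[0.002,0.006,0.1065,0,0.03]]' 30
python3 - <<'E'
from h import *
im=snap("wrist","w4");cv2.imwrite("pics/w4b.png",cv2.resize(im[100:384,130:400],None,fx=2,fy=2)[:,:,::-1])
E
```

```text
time_s: 7.42
position: [0.4445, -0.0217, 0.0163]
eef_rot: [0.123, 3.137, 0.028]
contact_force: [-1.9, -0.4, 7.2]
gripper_width: 0.0336
gripper_force: 29.0
```

View pics/w4b.png

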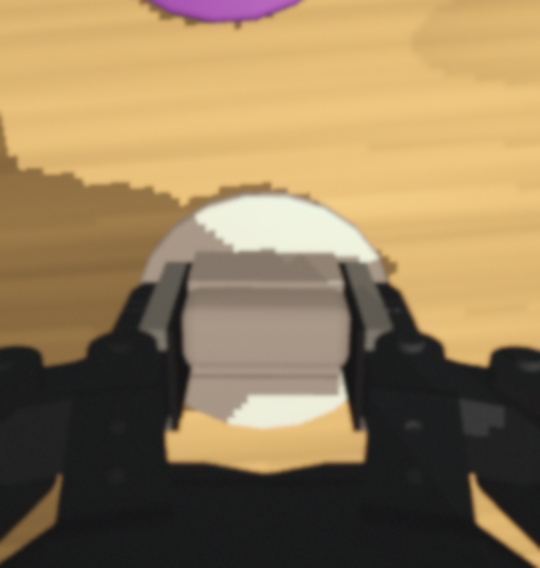

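```bash
python3 -m pendant '[[0,0,-0.05,0,0.03],[0,0,-0.11,0,0.03],[0,0,-0.17,0,0.03],[0,0,-0.23,0,0.03],[-0.01,0.03,-0.28,0.03,0.03],[-0.03,0.07,-0.32,0.06,0.03],[-0.05,0.11,-0.35,0.09,0.03],[-0.07,0.16,-0.364,0.13,0.03],[-0.085,0.21,-0.364,0.13,0.03],[-0.105,0.25,-0.364,0.13,0.03],[-0.105,0.271,-0.364,0.13,0.03],[-0.105,0.271,-0.364,0.13,0.03]]' 30
python3 - <<'E'
from h import *
o=arm.get_obs();T=R.from_rotvec(o["eef_rot"]).as_matrix();print(o["position"],o["joints"].round(3),T.round(3))
P=arm.camera_params("wrist");im=snap("wrist","w5");import pickle;pickle.dump(P,open("w5.p","wb"))
for l in("jar","lever_bar","bail_bar","gasket"):
    for d in arm.mark_of("wrist",l): print(l,np.round(d["pixel"],1),round(d["confidence"],2))
cv2.imwrite("pics/w5b.png",cv2.resize(im,None,fx=1.5,fy=1.5)[:,:,::-1])
E
```

```text
time_s: 8.98
position: [0.5689, 0.2351, 0.3838]
eef_rot: [-0.323, -3.124, -0.028]
contact_force: [0.2, -0.3, -1.5]
gripper_width: 0.0338
gripper_force: 31.4
[0.5689483  0.23507592 0.38384124] [0.383 0.561 0.874 1.876 0.016 0.59 ] [[-0.979  0.205  0.001]
 [ 0.205  0.979  0.018]
 [ 0.003  0.018 -1.   ]]
jar [288.6 131. ] 0.95
lever_bar [290.2  84.9] 0.88
bail_bar [296.  168.8] 0.77Traceback (most recent call last):
  File "<stdin>", line 5, in <module>
ValueError: it knows: bail_bar, jar, jar_stand, lever_bar, lid, lid_groove, lid_rib, mug, ramekin, scoop, shut_jar, small_lid, spice_jar, tin, wooden_spoon
```

```bash
python3 - <<'E'
import cv2;im=cv2.imread("pics/w5.png");cv2.imwrite("pics/w5b.png",cv2.resize(im[40:240,180:400],None,fx=3,fy=3,interpolation=2)[:600])
E
python3 -m pendant '[[0.0,-0.05,0,0,0.03],[0,-0.1,0,0,0.03],[0,-0.1,0,0,0.03],[0,-0.1,0,0,0.03]]' 30
python3 - <<'E'
from h import *
import pickle
P=arm.camera_params("wrist");im=snap("wrist","w6");pickle.dump(P,open("w6.p","wb"))
for l in("jar","lever_bar","bail_bar"):
    for d in arm.mark_of("wrist",l): print(l,np.round(d["pixel"],1),round(d["confidence"],2))
cv2.imwrite("pics/w6b.png",cv2.resize(im[40:240,100:320],None,fx=3,fy=3,interpolation=2))
E
```

```text
time_s: 9.68
position: [0.5482, 0.1355, 0.3828]
eef_rot: [0.328, 3.124, 0.029]
contact_force: [-0.1, -0.7, -1.4]
gripper_width: 0.0333
gripper_force: 31.3
jar [386.9 128.2] 0.67
lever_bar [389.2  84.7] 0.56
bail_bar [393.2 170.6] 0.64
```

View pics/w5b.png

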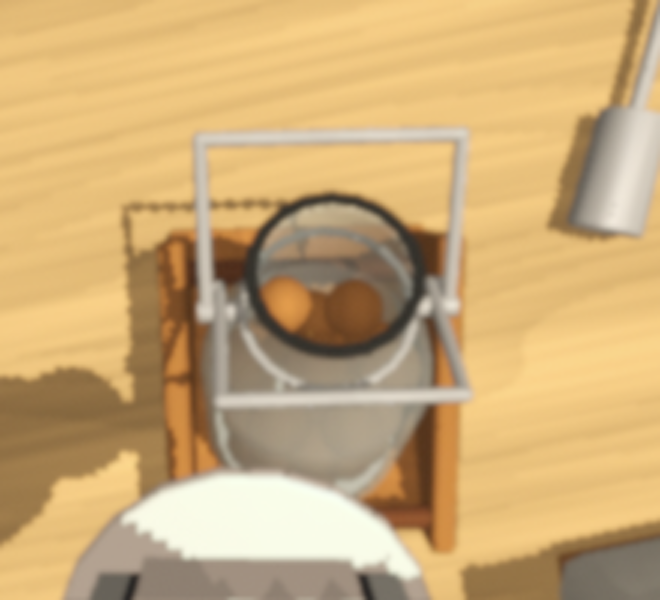

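View pics/w6b.png

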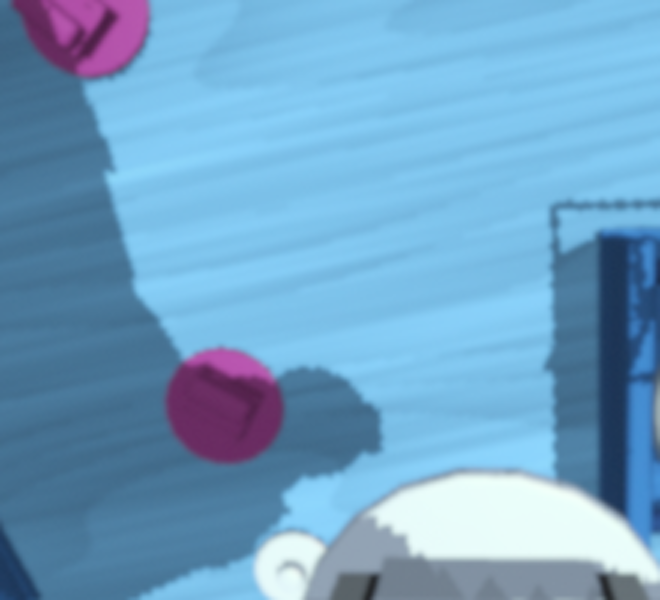

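```bash
cat > fit.py <<'E'
from h import *
import pickle
from scipy.optimize import least_squares
P5=pickle.load(open("w5.p","rb"));P6=pickle.load(open("w6.p","rb"));PT=arm.camera_params("top")
def ring(f,c,thr=60):
    im=cv2.imread(f);g=im.max(2);m=np.zeros(g.shape,np.uint8);x,y=c
    m[y-38:y+38,x-38:x+38]=(g[y-38:y+38,x-38:x+38]<thr)
    n,l,s,_=cv2.connectedComponentsWithStats(m);k=1+s[1:,4].argmax();ct,_=cv2.findContours((l==k).astype(np.uint8),cv2.RETR_EXTERNAL,cv2.CHAIN_APPROX_NONE)
    e=cv2.fitEllipse(max(ct,key=len));print(f,s[k],np.round(e[0],2),np.round(e[1],1),e[2]);return e[0]
r5=ring("pics/w5.png",(292,131));r6=ring("pics/w6.png",(389,130))
def frame(p):
    Rz=R.from_euler("z",p[3]).as_matrix();Ry=R.from_euler("y",-np.pi/6).as_matrix();return np.array(p[:3]),Rz@Ry
def pts(p):
    o,M=frame(p);q=p[4];ph=p[5]
    a=np.arctan2(45,-42)+q; L=62*np.array([np.cos(a),np.sin(a)])+[0,-28]
    B=np.array([-11.4,-31.7])+67.7*np.array([-np.sin(ph),np.cos(ph)])
    J=np.array([[0,0,2],[L[0],-45,L[1]],[L[0],45,L[1]],[B[0],-40,B[1]],[B[0],40,B[1]],[L[0],0,L[1]],[B[0],0,B[1]]])*1e-3
    return o+J@M.T
m5=np.array([r5,(246.7,85.3),(334.7,84),(254,173.7),(335.3,171.7)])
m6=np.array([r6,(389.2,84.7),(393.2,170.6)])
mt=np.array([(149.6,198.6),(130.3,212.8),(163.2,219.8),(135.8,181.5),(165,186.5)])
def res(p):
    X=pts(p)
    return np.r_[(proj("",X[:5],P5)-m5).ravel(),.7*(proj("",X[[0,5,6]],P6)-m6).ravel(),.7*(proj("",X[:5],PT)-mt).ravel(),p[4]/.03]
s=least_squares(res,[.536,.26,.22,-.2,0,-1.1],loss="soft_l1");p=s.x
print(p.round(4),s.fun.round(1))
np.save("jar.npy",p)
E
python3 fit.py
```

```text
pics/w5.png [261 117  60  41 195] [291.09 131.05] [51.  56.5] 93.58795166015625
pics/w6.png [361 120  52  38 148] [389.11 130.46] [50.4 56.5] 113.5406265258789
[ 0.5329  0.2762  0.1956 -0.183   0.009  -1.0349] [  0.6  -1.4  -0.    0.7  -0.2   0.3  -0.2  -0.1  -0.6  -0.2   0.   -0.7
  -0.4   0.4   2.    0.9  -0.5   0.3  22.5   4.4 -23.3  -5.3  20.4   3.4
 -20.9  -4.4   0.3]
```

```bash
sed -i 's/(130.3,212.8),(163.2,219.8),(135.8,181.5),(165,186.5)/(163.2,219.8),(130.3,212.8),(165,186.5),(135.8,181.5)/' fit.py; cat >> fit.py <<'E'
o,M=frame(p)
ob=arm.get_obs();T=R.from_rotvec(ob["eef_rot"]).as_matrix()
ob_off=None
print("tool yaw-jar yaw",np.arctan2(-T[1,0],-T[0,0])-p[3],ob["position"])
E
python3 fit.py
```

```text
pics/w5.png [261 117  60  41 195] [291.09 131.05] [51.  56.5] 93.58795166015625
pics/w6.png [361 120  52  38 148] [389.11 130.46] [50.4 56.5] 113.5406265258789
[ 0.5328  0.2761  0.1958 -0.1853  0.0116 -1.0335] [ 0.5 -1.5 -0.   0.5 -0.2  0.3 -0.4 -0.3 -0.8 -0.2  0.  -0.7 -0.4  0.4
  1.9  0.9 -0.4  0.4 -0.5 -0.5 -0.3 -0.4 -0.1 -0.  -0.4 -0.8  0.4]
tool yaw-jar yaw -0.02167944137851871 [0.54854826 0.13665441 0.38191987]
```

```bash
python3 - <<'E'
from h import *
import pickle
P=pickle.load(open("w5.p","rb"))
o=np.array([0.5689483,0.23507592,0.38384124]);T=R.from_rotvec([-0.323,-3.124,-0.028]).as_matrix()
for cx in(-.007,-.009,-.011):
  for z in(.006,.009,.012): # tool-frame lid centre x, underside z
    q=np.array([[cx+.033,0,z-.006],[cx+.033,0,z],[cx+.0185,-.017,z-.038],[cx+.0185,.017,z-.038]]);print(cx,z,proj("",o+q@T.T,P).round(1).tolist())
ob=arm.get_obs();T=R.from_rotvec(ob["eef_rot"]).as_matrix()
p=np.load("jar.npy");u=np.array([np.cos(p[3]),np.sin(p[3]),0])
t=p[:3]+u*-.0145;t[2]+=.0256+.012;print("target",t,"shift",(T.T@(t-ob["position"])).round(4))
print("tool axes",T.round(3).tolist())
E
python3 -c "
import cv2;im=cv2.imread('pics/w5.png');print('y rows at col 262:',[ (r,im[r,262].tolist()) for r in range(190,206,2)])"
```

```text
-0.007 0.006 [[263.7, 196.2], [263.6, 192.9], [219.8, 255.2], [308.2, 255.1]]
-0.007 0.009 [[263.7, 194.5], [263.6, 191.3], [220.8, 251.8], [307.1, 251.7]]
-0.007 0.012 [[263.6, 192.9], [263.6, 189.8], [221.7, 248.5], [306.1, 248.4]]
-0.009 0.006 [[263.7, 200.3], [263.6, 196.8], [220.0, 259.9], [308.0, 259.8]]
-0.009 0.009 [[263.7, 198.5], [263.6, 195.2], [220.9, 256.4], [306.9, 256.3]]
-0.009 0.012 [[263.6, 196.8], [263.6, 193.6], [221.9, 253.0], [305.9, 253.0]]
-0.011 0.006 [[263.7, 204.4], [263.6, 200.8], [220.2, 264.6], [307.8, 264.5]]
-0.011 0.009 [[263.7, 202.5], [263.6, 199.0], [221.1, 260.9], [306.7, 260.9]]
-0.011 0.012 [[263.6, 200.8], [263.6, 197.4], [222.1, 257.5], [305.7, 257.4]]
target [0.5185762  0.27874709 0.23338991] shift [0.0581 0.1302 0.151 ]
tool axes [[-0.979, 0.206, 0.001], [0.206, 0.978, 0.018], [0.003, 0.018, -1.0]]
y rows at col 262: [(190, [97, 117, 134]), (192, [94, 113, 130]), (194, [96, 114, 130]), (196, [120, 137, 151]), (198, [196, 214, 217]), (200, [235, 253, 247]), (202, [234, 253, 249]), (204, [233, 253, 249])]
```

```bash
python3 -m pendant '[[0.02,0.05,0,0.02,0.03],[0.045,0.1,0.02,0.02,0.03],[0.058,0.13,0.05,0.02,0.03],[0.058,0.13,0.09,0.02,0.03],[0.058,0.13,0.13,0.02,0.03],[0.058,0.13,0.151,0.02,0.03],[0.058,0.13,0.151,0.02,0.03],[0.058,0.13,0.151,0.02,0.03]]' 30
python3 - <<'E'
from h import *
ob=arm.get_obs();T=R.from_rotvec(ob["eef_rot"]).as_matrix();print(T.round(3).tolist())
p=np.load("jar.npy");u=np.array([np.cos(p[3]),np.sin(p[3]),0])
for du,w in((0,.012),(0,.002),(0,0),(-3.9,-7.2),(-6.5,-14.9),(-7.8,-23),(-6.8,-25)):
    w=w*1e-3 if abs(w)>1 else w
    t=p[:3]+u*(-.0145+du*1e-3);t[2]+=.0256+w;print((T.T@(t-ob["position"])).round(4))
E
```

```text
time_s: 10.88
position: [0.519, 0.2783, 0.2346]
eef_rot: [0.356, 3.121, 0.029]
contact_force: [0.8, -0.5, -0.1]
gripper_width: 0.0333
gripper_force: 31.3
[[-0.974, 0.225, 0.002], [0.225, 0.974, 0.018], [0.002, 0.019, -1.0]]
[0.0005 0.0003 0.0012]
[0.0005 0.0001 0.0112]
[0.0005 0.0001 0.0132]
[ 0.0044 -0.0002  0.0204]
[ 0.007  -0.0005  0.0282]
[ 0.0082 -0.0007  0.0363]
[ 0.0072 -0.0007  0.0383]
```

```bash
python3 -m pendant '[[0.0005,0,0.003,-0.02,0.03],[0.0005,0,0.006,-0.04,0.03],[0.0005,0,0.009,-0.04,0.03],[0.0005,0,0.012,-0.04,0.03],[0.0005,0,0.014,-0.04,0.03],[0.0025,0,0.017,-0.04,0.03],[0.0045,0,0.0205,-0.04,0.03],[0.0045,0,0.0205,-0.04,0.03]]' 25
python3 - <<'E'
from h import *
im=snap("wrist","w7");s=arm.camera("scene")
P=arm.camera_params("scene")
cv2.imwrite("pics/w7b.png",np.hstack([cv2.resize(im[150:384,120:400],(420,351)),cv2.resize(s[190:290,280:380],(351,351))])[:,:,::-1])
E
```

```text
time_s: 11.88
position: [0.5144, 0.2792, 0.2134]
eef_rot: [0.295, 3.127, 0.029]
contact_force: [-1.1, -1.6, 5.1]
gripper_width: 0.0336
gripper_force: 29.9
```

View pics/w7b.png

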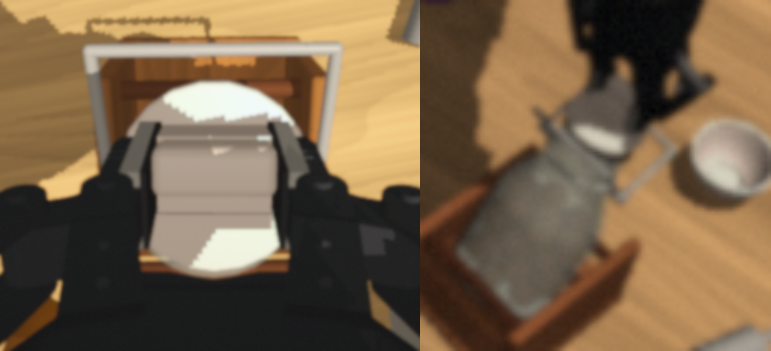

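```bash
python3 -m pendant '[[0.0013,0,0.003,0,0.03],[0.002,0,0.0055,0,0.03],[0.0026,0,0.0078,0,0.03],[0.003,0,0.0105,0,0.03],[0.0034,0,0.013,0,0.03],[0.0038,0,0.0158,0,0.03],[0.0038,0,0.0158,0,0.03]]' 20
python3 - <<'E'
from h import *
import pickle
P=arm.camera_params("wrist");im=snap("wrist","w8");pickle.dump(P,open("w8.p","wb"))
s=arm.camera("scene")
cv2.imwrite("pics/w8b.png",np.hstack([cv2.resize(im[150:384,120:400],(420,351)),cv2.resize(s[190:290,280:380],(351,351))])[:,:,::-1])
E
```

```text
time_s: 12.85
position: [0.5113, 0.2805, 0.1982]
eef_rot: [0.295, 3.126, 0.03]
contact_force: [0.8, 0.8, 8.2]
gripper_width: 0.0333
gripper_force: 31.1
```

View pics/w8b.png

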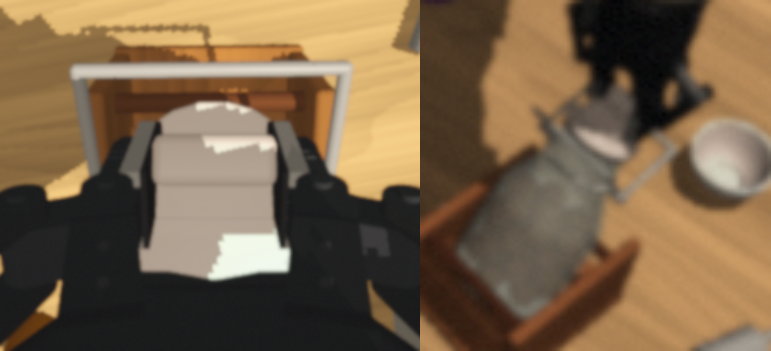

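```bash
python3 -m pendant '[[-0.0005,0,0.001,0,0.03],[-0.001,0,0.002,0,0.03],[-0.0015,0,0.003,0,0.03],[-0.0015,0,0.003,0,0.03]]' 20; python3 -m pendant '[[0,0,0,0,0.05],[0,0,0,0,0.05],[0,0,0,0,0.05],[0,0,-0.01,0,0.05],[0,0,-0.03,0,0.05],[0,0,-0.06,0,0.05],[0,0,-0.1,0,0.05],[0,0,-0.1,0,0.05]]'
cat > chk.py <<'E'
from h import *
import sys
exec(open("fit.py").read().split("r5=")[0]); 
def frame(p):
    return np.array(p[:3]),R.from_euler("z",p[3]).as_matrix()@R.from_euler("y",-np.pi/6).as_matrix()
p=np.load("jar.npy");o,M=frame(p)
pred={"lid":(0,0,3),"lid_groove":(0,0,27),"lid_rib":(-11.5,0,41),"lever_bar":(-42,0,17),"bail_bar":(46.7,0,3)}
for c in sys.argv[1:]:
    P=arm.camera_params(c);snap(c,"chk_"+c)
    for l,x in pred.items():
        pr=proj("",o+M@(np.array(x)*1e-3),P)[0]
        ds=[d for d in arm.mark_of(c,l) if np.hypot(*(np.array(d["pixel"])-pr))<60]
        print(c,l,pr.round(1),[(np.round(d["pixel"],1).tolist(),round(d["confidence"],2)) for d in ds])
ob=arm.get_obs();T=R.from_rotvec(ob["eef_rot"]).as_matrix();print(ob["position"],T.round(3).tolist())
E
python3 chk.py wrist scene top
```

```text
time_s: 13.45
position: [0.5122, 0.2805, 0.196]
eef_rot: [0.294, 3.127, 0.031]
contact_force: [-8.1, -1.0, 22.1]
gripper_width: 0.0334
gripper_force: 34.5
time_s: 14.45
position: [0.513, 0.2786, 0.2973]
eef_rot: [0.295, 3.124, 0.032]
contact_force: [1.3, 0.4, -0.4]
gripper_width: 0.0496
gripper_force: 0.0
wrist lid [262.2 215.6] []
wrist lid_groove [262.7 209.6] [([257.6, 205.0], 0.83)]
wrist lid_rib [262.8 189.5] [([261.3, 191.7], 0.73)]
wrist lever_bar [261.8 160.6] [([261.9, 159.4], 0.91)]
wrist bail_bar [263. 275.] [([261.0, 276.0], 0.78)]
scene lid [330.5 227.7] [([332.6, 230.2], 0.62)]
scene lid_groove [334.7 221.4] [([338.6, 222.0], 0.57)]
scene lid_rib [339.2 217.1] [([340.0, 222.2], 0.83)]
scene lever_bar [340.2 222. ] [([341.0, 219.6], 0.73)]
scene bail_bar [321.8 230.2] [([319.5, 229.8], 0.42)]
top lid [148.8 199.3] [([169.5, 187.4], 0.66), ([147.2, 200.5], 0.65)]
top lid_groove [145.8 203.2] [([146.6, 203.1], 0.67)]
top lid_rib [143.6 209.5] [([143.7, 211.7], 0.81)]
top lever_bar [146.1 215.4] [([144.7, 213.3], 0.64)]
top bail_bar [150.  183.4] [([150.4, 185.9], 0.53)]
[0.51195454 0.27820034 0.29432578] [[-0.982, 0.187, 0.001], [0.187, 0.982, 0.018], [0.002, 0.018, -1.0]]
```

```bash
python3 -m pendant '[[-0.03,-0.015,0,0,0.0],[-0.06,-0.032,0,0,0.0],[-0.086,-0.032,0.01,0,0.0],[-0.086,-0.032,0.04,0,0.0],[-0.086,-0.032,0.074,0,0.0],[-0.086,-0.032,0.076,0,0.0],[-0.086,-0.032,0.076,0,0.0]]'
python3 - <<'E'
from h import *
p=np.load("jar.npy");ob=arm.get_obs();d=ob["position"]-p[:3];c,s=np.cos(p[3]),np.sin(p[3])
print("u v w",np.round([d[0]*c+d[1]*s,-d[0]*s+d[1]*c,d[2]],4),ob["gripper_width"],ob["contact_force"])
E
```

```text
time_s: 16.23
position: [0.5908, 0.2322, 0.2189]
eef_rot: [0.294, 3.127, 0.029]
contact_force: [-0.5, -1.0, -0.6]
gripper_width: 0.0004
gripper_force: 0.0
u v w [ 0.0651 -0.0324  0.0231] 0.0003663646324019279 [-0.46204501 -0.95615143 -0.58493221]
```

```bash
python3 -m pendant '[[0.012,0,-0.003,0,0.0],[0.022,0,-0.005,0,0.0],[0.032,0,-0.005,0,0.0],[0.042,0,-0.004,0,0.0],[0.05,0,-0.004,0,0.0],[0.057,0,-0.003,0,0.0],[0.062,0,-0.003,0,0.0],[0.066,0,-0.002,0,0.0],[0.069,0,-0.002,0,0.0],[0.071,0,-0.002,0,0.0],[0.071,0,-0.002,0,0.0]]'
```

```text
time_s: 17.6
position: [0.5208, 0.2453, 0.2198]
eef_rot: [-0.295, -3.127, -0.028]
contact_force: [-0.5, -0.4, -0.6]
gripper_width: 0.0001
gripper_force: 0.1
```

```bash
python3 -m pendant '[[0.001,0,0,0,0.0],[0.002,0,0,0,0.0],[0.003,0,0,0,0.0],[0.003,0,0,0,0.0]]'; python3 -m pendant '[[-0.005,0,0,0,0.0],[-0.015,0,-0.02,0,0.0],[-0.015,0,-0.05,0,0.0],[-0.015,0.0,-0.09,0,0.0],[-0.015,0.03,-0.09,0,0.0],[-0.015,0.03,-0.09,0,0.0]]'; sed -i 's/(46.7,0,3)/(-1,0,34)/' chk.py; python3 chk.py wrist scene top
```

```text
time_s: 18.1
position: [0.5178, 0.2459, 0.2197]
eef_rot: [-0.294, -3.127, -0.028]
contact_force: [1.2, 0.0, -0.7]
gripper_width: -0.0004
gripper_force: 0.6
time_s: 18.85
position: [0.5385, 0.2721, 0.3099]
eef_rot: [-0.293, -3.127, -0.028]
contact_force: [0.0, 0.4, -0.9]
gripper_width: -0.0004
gripper_force: 0.0
wrist lid [264.2 181. ] [([260.5, 179.9], 0.59)]
wrist lid_groove [264.8 171.6] [([264.2, 169.9], 0.56)]
wrist lid_rib [265.  150.1] [([265.7, 151.3], 0.92)]
wrist lever_bar [263.9 126.9] [([261.9, 128.6], 0.66)]
wrist bail_bar [265.  167.2] [([265.7, 163.4], 0.65)]
scene lid [330.5 227.7] [([334.1, 229.9], 0.82), ([329.0, 229.3], 0.51)]
scene lid_groove [334.7 221.4] [([337.9, 221.8], 0.69)]
scene lid_rib [339.2 217.1] [([338.6, 218.1], 0.65)]
scene lever_bar [340.2 222. ] [([344.6, 220.1], 0.47)]
scene bail_bar [336.1 219.5] [([337.1, 217.5], 0.43)]
top lid [148.8 199.3] [([146.5, 197.7], 0.76), ([150.4, 198.3], 0.73)]
top lid_groove [145.8 203.2] [([147.3, 205.7], 0.78)]
top lid_rib [143.6 209.5] [([145.0, 210.7], 0.8)]
top lever_bar [146.1 215.4] [([145.5, 211.5], 0.73), ([144.9, 215.1], 0.62)]
top bail_bar [144.8 204.7] [([144.6, 208.5], 0.52)]
[0.53810177 0.27092146 0.31021971] [[-0.982, 0.187, 0.001], [0.187, 0.982, 0.018], [0.002, 0.018, -1.0]]
```

Use my last picture here, to check lid seat and bail before pressing the lever.

```bash
python3 - <<'E'
import cv2,numpy as np
w=cv2.imread("pics/chk_wrist.png");s=cv2.imread("pics/chk_scene.png")
cv2.imwrite("pics/f.png",np.hstack([cv2.resize(w[90:230,190:340],None,fx=3,fy=3,interpolation=2),cv2.resize(s[192:262,298:356],(348,420),interpolation=2)]))
E
```

```text
(no output)
```

View pics/f.png

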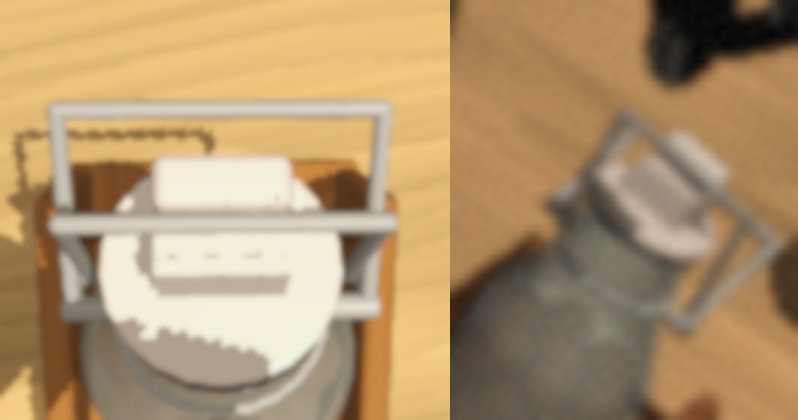

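```bash
python3 -m pendant '[[0.02,-0.04,0,0,0.0854],[0.04,-0.08,0,0,0.0854],[0.058,-0.092,0,0,0.0854],[0.058,-0.092,0.03,0,0.0854],[0.058,-0.092,0.07,0,0.0854],[0.058,-0.092,0.1,0,0.0854],[0.058,-0.092,0.112,0,0.0854],[0.058,-0.092,0.112,0,0.0854]]'
cat > uvw.py <<'E'
from h import *
p=np.load("jar.npy");ob=arm.get_obs();d=ob["position"]-p[:3];c,s=np.cos(p[3]),np.sin(p[3])
print("u v w",np.round([d[0]*c+d[1]*s,-d[0]*s+d[1]*c,d[2]],4),ob["gripper_width"],ob["contact_force"].round(1),ob["joints"].round(2))
P=arm.camera_params("wrist");arm.camera("wrist")
for l in("lever_bar","bail_bar","lid_groove","lid_rib"):print(l,[(np.round(q["pixel"],1).tolist(),round(q["confidence"],2)) for q in arm.mark_of("wrist",l)])
M=R.from_euler("z",p[3]).as_matrix()@R.from_euler("y",-np.pi/6).as_matrix()
for q in(0,.6,1,1.26,1.48):
    a=np.arctan2(45,-42)+q;print(q,proj("",p[:3]+M@np.array([.062*np.cos(a),0,.062*np.sin(a)-.028]),P).round(1))
E
python3 uvw.py
```

```text
time_s: 20.75
position: [0.4639, 0.1934, 0.1968]
eef_rot: [-0.294, -3.127, -0.028]
contact_force: [-0.5, 0.3, 0.1]
gripper_width: 0.0855
gripper_force: 0.0
u v w [-0.0525 -0.094   0.001 ] 0.08548444186107207 [-0.5  0.3  0.1] [ 0.38  0.22 -0.11  1.23  0.02  0.57]
lever_bar [([435.7, 251.4], 0.75)]
bail_bar []
lid_groove [([100.9, 296.4], 0.97), ([19.6, 101.6], 0.95)]
lid_rib [([96.3, 292.3], 0.75), ([494.0, 159.3], 0.34)]
0 [[439.4 251. ]]
0.6 [[408.2 226.6]]
1 [[392.5 231.2]]
1.26 [[385.  240.5]]
1.48 [[380.3 251.2]]
```

```bash
python3 -m pendant '[[0,-0.002,0.01,0,0.0854],[0,-0.002,0.019,0,0.0854],[0,-0.002,0.029,0,0.0854],[0,-0.002,0.039,0,0.0854],[-0.002,-0.002,0.05,0,0.0854],[-0.0045,-0.002,0.06,0,0.0854],[-0.009,-0.002,0.07,0,0.0854],[-0.015,-0.002,0.078,0,0.0854],[-0.015,-0.002,0.078,0,0.0854]]'
python3 uvw.py
```

```text
time_s: 22.12
position: [0.4784, 0.1897, 0.1178]
eef_rot: [-0.295, -3.126, -0.027]
contact_force: [-2.8, -0.7, -1.1]
gripper_width: 0.0853
gripper_force: 0.0
u v w [-0.0376 -0.0949 -0.078 ] 0.08532865144046307 [-2.8 -0.7 -1.1] [ 0.37  0.29 -0.23  1.05  0.02  0.56]
lever_bar [([456.8, 265.9], 0.82)]
bail_bar []
lid_groove []
lid_rib []
0 [[592.4 319.6]]
0.6 [[504.8 263. ]]
1 [[466.1 264.6]]
1.26 [[449.  275.6]]
1.48 [[438.5 289.3]]
```

```bash
python3 -m pendant '[[0.006,-0.001,-0.002,0,0.0854],[0.012,-0.001,0.004,0,0.0854],[0.012,-0.001,0.014,0,0.0854],[0.012,-0.001,0.022,0,0.0854],[0.004,-0.001,0.022,0,0.0854],[-0.003,-0.001,0.022,0,0.0854],[-0.008,-0.001,0.022,0,0.0854],[-0.012,-0.001,0.022,0,0.0854],[-0.015,-0.001,0.022,0,0.0854],[-0.015,-0.001,0.022,0,0.0854]]'
python3 uvw.py
```

```text
time_s: 23.62
position: [0.492, 0.1851, 0.0956]
eef_rot: [-0.295, -3.124, -0.023]
contact_force: [-8.3, -10.4, -5.1]
gripper_width: 0.0854
gripper_force: 0.1
u v w [-0.0233 -0.097  -0.1002] 0.08539357841634947 [ -8.3 -10.4  -5.1] [ 0.35  0.33 -0.23  1.01  0.02  0.54]
lever_bar [([478.3, 284.5], 0.58)]
bail_bar []
lid_groove []
lid_rib []
0 [[700.5 321.2]]
0.6 [[569.  254.1]]
1 [[512.2 258.1]]
1.26 [[487.9 271.9]]
1.48 [[473.4 288.2]]
```

```bash
python3 -m pendant '[[0,-0.003,0,0,0.0854],[-0.002,-0.003,0.001,0,0.0854],[-0.004,-0.003,0.002,0,0.0854],[-0.004,-0.003,0.002,0,0.0854]]'; python3 uvw.py; python3 -m pendant '[[0.01,-0.003,0,0,0.0854],[0.025,-0.003,0,0,0.0854],[0.035,-0.003,-0.03,0,0.0854],[0.035,-0.003,-0.09,0,0.0854],[0.035,-0.003,-0.15,0,0.0854],[0.035,0.04,-0.2,0,0.0854],[0.01,0.09,-0.22,0,0.0854],[-0.03,0.1,-0.22,0,0.0854],[-0.05,0.1,-0.22,0,0.0854],[-0.05,0.1,-0.22,0,0.0854]]'; python3 uvw.py; python3 chk.py scene top
```

```text
time_s: 24.38
position: [0.496, 0.1827, 0.0939]
eef_rot: [-0.294, -3.125, -0.027]
contact_force: [-5.7, 1.0, -4.6]
gripper_width: 0.0858
gripper_force: 0.0
u v w [-0.019  -0.0986 -0.1019] 0.08579333032485639 [-5.7  1.  -4.6] [ 0.34  0.33 -0.23  1.    0.02  0.53]
lever_bar []
bail_bar []
lid_groove []
lid_rib []
0 [[718.4 307.2]]
0.6 [[581.3 243.6]]
1 [[521.4 249.6]]
1.26 [[495.8 264.5]]
1.48 [[480.5 281.5]]
time_s: 25.88
position: [0.5644, 0.2679, 0.3155]
eef_rot: [-0.296, -3.127, -0.028]
contact_force: [-0.8, -0.3, 0.1]
gripper_width: 0.0854
gripper_force: 0.0
u v w [ 0.0326 -0.0022  0.1197] 0.08537847291416906 [-0.8 -0.3  0.1] [0.44 0.51 0.6  1.66 0.02 0.62]
lever_bar []
bail_bar [([263.1, 137.2], 0.94), ([262.0, 140.0], 0.53)]
lid_groove [([2.8, 37.3], 0.9), ([262.8, 138.7], 0.82), ([68.6, 195.8], 0.72)]
lid_rib [([66.1, 189.3], 0.75), ([264.2, 116.5], 0.61)]
0 [[262.8  93.4]]
0.6 [[262.1  95.3]]
1 [[261.8 108.5]]
1.26 [[261.7 120.2]]
1.48 [[261.6 131.3]]
scene lid [330.5 227.7] [([330.6, 230.6], 0.7)]
scene lid_groove [334.7 221.4] [([337.9, 220.2], 0.73), ([336.3, 221.7], 0.72)]
scene lid_rib [339.2 217.1] [([335.5, 219.2], 0.73)]
scene lever_bar [340.2 222. ] [([328.9, 239.2], 0.47), ([335.0, 219.9], 0.35)]
scene bail_bar [336.1 219.5] [([333.8, 220.4], 0.63)]
top lid [148.8 199.3] [([145.6, 198.1], 0.62)]
top lid_groove [145.8 203.2] [([146.6, 200.4], 0.66)]
top lid_rib [143.6 209.5] [([142.9, 208.2], 0.94)]
top lever_bar [146.1 215.4] [([157.7, 204.5], 0.68)]
top bail_bar [144.8 204.7] [([145.8, 204.2], 0.59)]
[0.56400183 0.26789151 0.31614708] [[-0.982, 0.187, 0.001], [0.187, 0.982, 0.018], [0.002, 0.018, -1.0]]
```

```bash
python3 -m pendant '[[0.05,-0.03,0,0,0.0854],[0.1,-0.06,0,0,0.0854],[0.14,-0.06,0.03,0,0.0854],[0.14,-0.06,0.06,0,0.0854],[0.14,-0.06,0.06,0,0.0854],[0.14,-0.06,0.06,0,0.0854]]'; cat >> uvw.py <<'E'
for c in("scene",):
  arm.camera(c);print(c,[(np.round(q["pixel"],1).tolist(),round(q["confidence"],2)) for q in arm.mark_of(c,"lever_bar")])
  for q in(1.1,1.26,1.35,1.48):
    a=np.arctan2(45,-42)+q;print(q,proj(c,p[:3]+M@np.array([.062*np.cos(a),0,.062*np.sin(a)-.028])).round(1),proj("",p[:3]+M@np.array([.062*np.cos(a),0,.062*np.sin(a)-.028]),P).round(1))
E
python3 uvw.py
```

```text
time_s: 27.48
position: [0.4159, 0.2363, 0.2565]
eef_rot: [0.295, 3.127, 0.029]
contact_force: [-0.6, 0.1, -0.6]
gripper_width: 0.0857
gripper_force: 0.0
u v w [-0.1076 -0.0606  0.0607] 0.0857224259549583 [-0.6  0.1 -0.6] [ 0.51  0.16 -0.04  1.36  0.02  0.69]
lever_bar [([320.6, 274.4], 0.75)]
bail_bar [([298.5, 278.2], 0.67)]
lid_groove [([35.5, 153.4], 0.75), ([347.3, 348.5], 0.64)]
lid_rib [([20.0, 155.3], 0.9), ([357.0, 337.9], 0.63)]
0 [[342. 284.]]
0.6 [[331.1 261.6]]
1 [[325.2 262.3]]
1.26 [[322.3 268. ]]
1.48 [[320.4 275.5]]
scene [([367.0, 241.3], 0.68), ([327.0, 237.5], 0.54)]
1.1 [[332.6 236.5]] [[324. 264.]]
1.26 [[330.5 238.9]] [[322.3 268. ]]
1.35 [[329.3 240.2]] [[321.4 270.8]]
1.48 [[327.4 242.1]] [[320.4 275.5]]
```

```bash
python3 -c "
from bench import arm
print(arm.close_job())"
```

```text
the job is handed in; nothing more can be done
None
```

I closed the walnut jar and handed the job in at about 27.5 s on the robot's clock; the hand-in gave no verdict. The lid sits square with its rib towards the lever, the bail's crossbar lies in the groove, and the lever stayed down at about 1.45 rad after I let go. I couldn't read the gasket squeeze directly, and I moved none of the other pantry things on purpose but did not re-measure them at the end.

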